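# Prove the left-hand thumbscrew in its test nut and sort it

### The arm

A 6-joint arm with a two-finger parallel gripper is mounted at the origin on the work surface. World frame = base frame: x ahead of the robot, y to its left, z up, the work surface at z = 0. Lengths are in m, angles in rad, forces in N, time in s.
With the tool pointing down it reaches from about 0.35 to 0.85 m from the base axis. Payload 8.1 kg.
Tool frame: the origin (TCP) lies at the very end of the fingers, on their centre line; the grasp point (between the pads) lies 19 mm behind it; z points along the fingers, y is the direction in which the jaws open and shut (so a half turn about z gives the same grasp; the last joint's range is limited). The gripper opens to 85 mm and grips with 20 to 120 N. Pads are 22 mm wide; open, the fingers measure 114 mm over their backs; the gripper's body (76 mm by 85 mm) begins 54 mm behind the grasp point. The pads swing forward as they close: fully open they stand 13 mm farther back than shut.
Start: joints at [1.236, 0.13, 1.488, -0, 1.523, -0.085], TCP at [0.148, 0.581, 0.231] pointing down, gripper open.
Joint ranges: [-2.96, 2.96], [-0.89, 2.26], [0.02, 2.5], [-1.34, 4.48], [0, 2.73], [-2.66, 2.66]. Speed limits (rad/s): [2.39, 2.39, 2.79, 3.14, 3.14, 3.14].

### API

Orientations are given as a 3x3 rotation matrix whose columns are the frame's x, y, z axes.
In Python, from plant import readout, vision, job, spotter gives the robot as it stands.
- The arm moves only by the tool jog_arm, never from a script. Its argument "increments" is a list of rows, each a list of 2 entries, a list of its own where there are three numbers: the shift along the world's x, y, z in cm, then the turn about the world's z in rad. In form: [[[dx, dy, dz], twist], ...]. A call has 1 to 10 rows; each row is the pose to reach, as a shift and turn from the pose commanded when the call began; what a row does not reach only later rows make up. A row lasts 1/8 s, in which the tool goes at most 62.5 mm and 10.7 degrees, less where a joint would pass 70% of its speed; a pose out of reach is approached as far as the arm can. A call with a gripper value outside its range is refused whole. "hand" is the opening, from -1 (shut) to 1 (fully open), so that 0 is half open, set as the call begins (left out, the last holds). The fingers move at their own pace and stop on an object; the grip force is fixed at half the most. Time passes only in rows, so rows that repeat a pose let the fingers close. It gives the time, the measured TCP pose, the force and the opening at its end, in the units of the state.
- readout.get_state(): the state, without advancing time (a new reading comes with each control period).
- vision.snapshot(name): name is "scene" or "top" or "wrist"; returns a dict with "img" (480x640x3 uint8, red, green, blue), "fx", "fy", "cx", "cy" (pixels), "pose" (4x4, takes a point from camera to world coordinates). Camera axes: x right, y down, z forward; pixel columns grow to the right and rows downward; lengths in m; the calibration is good to about 2 mm. A picture is of the moment at which its call begins. There is no depth.
- job.finish_job(): hands the job in, once; it reports no verdict.
Trained networks look in a picture, given as the dict that the camera call returned (one of the last four; its "shot" number tells which), for a name from the list of things; names that differ only in an ending like _2 or _b are one class to them, and where a whole thing is asked for, a point or a joint stands for the part that bears it (a point fixed in the world has none). Each returns a list of dicts, best first, with "score" (0 to 1); they miss things now and then, are a little off and sometimes report something else, mostly with a low value. They report only what shows in the picture. A call takes as long as a camera call. They do not tell look-alikes from the thing itself.
- spotter.boxes_of(query, picture): "point" ([column, row] in pixels, amid what is visible of it).
- spotter.outline_of(query, picture): "mask" (480x640 bool, what is visible of it) and "point" ([column, row] in pixels, amid what is visible of it).
- spotter.tip_of(query, picture): "point" ([column, row] in pixels: a listed point, or the origin of a listed thing).
The state is a dict: "time": time; "q": joint angles; "qvel": joint speeds; "tau": joint torques, N m; "tcp_pos": TCP position; "tcp_rot": TCP orientation; "wrist_force": force on the tool from outside, world axes, zero at the start; "torque": the same for the moment, N m; "width": finger opening in m.
Only numpy, scipy, OpenCV 4.12 (cv2) and the standard library are available. Lean on these libraries where they do the work, as an engineer would, in place of code of your own. Each camera call takes 0.05 s, during which the arm holds its last target.

### The job

Two thumbscrews stand started in square test nuts, each nut held in its own low nest; the one with a slot across its head should be the left-hand one. Prove it in its nut while the nut sits in the nest: turn the slotted head anticlockwise (seen from above) by a sixth of a turn or a little more, so that it runs down; then lift it, nut and all, and stand it upright on the free floor of the tray that already holds a slotted screw. Leave the plain-headed screw in the other nest untouched.

Things in the scene. Friction and masses are not known exactly. Their poses are not given: they have to be found in the camera images.
- lh_head (a point): Centre of the round steel head (34 mm diameter, 20 mm high, a 10 mm wide slot across its flat top) of the left-hand thumbscrew; z up. 35 mm of bare rod (21 mm thick) shows between head and nut. At joint value 0 the head centre is 85 mm above the nut's underside. The screw cannot leave the nut: lifting the head lifts both (0.3 to 0.5 kg). It needs 0.06 N m and never turns by itself.
- lh_nutc (a point): Centre of the square brass test nut (50 x 50 x 40 mm high) that the slotted screw runs in; x, y along its sides, z up. It stands loose on a fixed 76 mm square nest plate, 6 mm thick, between four rails that reach 18 mm above the bench (54 mm opening) and keep it from turning; it lifts straight out. The plain screw's nut and nest look the same.
- lh_screw (a joint): Turn of the slotted screw in its nut, rad, positive anticlockwise seen from above; starts between -0.25 and 0.1, stops at 1.6. Left-hand thread: each radian anticlockwise lowers the head by 5.7 mm (36 mm a turn).
- lh_spot (a point): Centre of the free floor (3 mm above the bench) of the fixed steel tray for left-hand screws: outer 116 x 216 mm, 20 mm high, walls 3 mm, long along its own y; z up. Free floor: 110 mm wide in x, to 60 mm in +y. A fixed slotted screw in its nut (50 mm square, head centre 82 mm above the bench) stands 103 mm to -y. A like tray elsewhere holds a plain-headed screw.
- rh_head (a point): Centre of the plain round head (34 mm diameter, 20 mm high, no slot) of the right-hand thumbscrew in the other nest; z up. To be left alone.
Mind the look-alikes: they are no part of the job. Leave any blue look-alike of the part that bears lh_head alone. Leave any blue look-alike of the part that bears lh_spot alone.

How it is judged:
On the way:
1. the slotted screw has been turned down in its nut while the nut is still in its nest (value of joint lh_screw above 0.6 rad and distance of lh_nutc from where it was at the start of the episode below 0.012 m), for 0.1 s.
At the end, for the whole second after the job is handed in: The slotted screw, still turned down (joint above 0.6 rad), stands upright (within 8 degrees), nut flat on the free floor of the tray with the other slotted screw: head centre 68 to 90 mm above the tray floor, within 35 mm of the spot in the tray's x and -55 to +45 mm in y (value of joint lh_screw above 0.6 rad and x of lh_head in the frame of lh_spot between -0.035 and 0.035 m and y of lh_head in the frame of lh_spot between -0.055 and 0.045 m and z of lh_head in the frame of lh_spot between 0.068 and 0.09 m and angle between lh_head's own z axis and vertical below 0.15 rad); the robot touches nothing.
It fails at once if the plain-headed screw was turned or shifted by more than 8 mm (distance of rh_head from where it was at the start of the episode above 0.008 m).
It also fails if it takes over 43 s, if anything falls off the work surface, if the arm or the gripper's body presses on something with over 40 N, if the wrist force passes 120 N, or if a joint passes its speed limit or range.

## Working session

There is one attempt and no reset: what is moved stays moved. The work goes in short steps, Python scripts to look and compute and a tool call to move; the robot and the scene stay as the last step left them, time stands still between calls to the robot, and variables do not carry over. Pictures are saved under pics/ and viewed, and the job is handed in when it is done.

Besides the shell and the picture viewer there is one more tool, called after "Request:" as name([rows], argument=value, ...), one row to a line, values as JSON. jog_arm: Moves the arm, as the interface text tells. Its arguments: {"type":"object","properties":{"increments":{"type":"array"},"hand":{"type":"number"}},"required":["increments"]}

```bash
ls; mkdir -p pics; python3 - <<'E'
from plant import readout, vision, spotter
import cv2,numpy as np,pickle
s=readout.get_state(); print(s)
for n in ["top","scene"]:
    p=vision.snapshot(n); pickle.dump(p,open(f"pics/{n}.pkl","wb"))
    cv2.imwrite(f"pics/{n}0.png",p["img"][:,:,::-1])
    print(n,p["fx"],p["cx"],p["cy"],np.round(p["pose"],3).tolist())
    for q in ["lh_head","lh_nutc","lh_spot","rh_head"]:
        print(q,[(np.round(d["point"],1).tolist(),round(d["score"],2)) for d in spotter.tip_of(q,p)])
E
```

```text
pics
{'time': 0.0, 'q': array([ 1.23559337e+00,  1.31174129e-01,  1.48933897e+00,  5.40230155e-06,
        1.52301205e+00, -8.53953199e-02]), 'qvel': array([-0.00144219,  0.00026658,  0.00022443,  0.00124903,  0.00033525,
       -0.00276673]), 'tau': array([-2.43262721e-04, -5.69397354e+01, -5.00547874e+01, -3.47461182e-04,
        1.45920928e-02, -9.57795123e-06]), 'tcp_pos': array([0.14811224, 0.58083147, 0.23020393]), 'tcp_rot': array([[-9.68959875e-01,  2.47217211e-01, -6.40810387e-04],
       [ 2.47217983e-01,  9.68958175e-01, -1.82316240e-03],
       [ 1.70201341e-04, -1.92499106e-03, -9.99998133e-01]]), 'wrist_force': array([-0.03123249, -0.33884876, -0.19197119]), 'torque': array([-0.00237742, -0.02536308, -0.00452981]), 'width': 0.08547875661792433}
top 475.0916785811613 324.24822162921134 229.398277519838 [[0.029, -0.994, 0.109, 0.274], [-1.0, -0.029, 0.004, -0.021], [-0.001, -0.109, -0.994, 1.222], [0.0, 0.0, 0.0, 1.0]]
lh_head [([245.3, 247.7], 0.71), ([247.9, 193.1], 0.63)]
lh_nutc [([249.5, 252.6], 0.76), ([246.6, 192.8], 0.72), ([247.7, 199.6], 0.59)]
lh_spot [([399.8, 150.4], 0.91), ([422.3, 325.6], 0.61)]
rh_head [([364.4, 205.1], 0.72)]
scene 457.0720910289143 313.66743011783 255.11953282240498 [[0.411, 0.78, -0.471, 0.858], [0.912, -0.345, 0.224, -0.238], [0.012, -0.522, -0.853, 0.92], [0.0, 0.0, 0.0, 1.0]]
lh_head [([378.6, 207.6], 0.85), ([410.6, 246.6], 0.53)]
lh_nutc [([376.9, 223.1], 0.79), ([407.3, 267.3], 0.55)]
lh_spot [([177.1, 237.2], 0.56), ([278.1, 404.1], 0.55)]
rh_head [([284.1, 300.1], 0.77)]
```

View pics/top0.png

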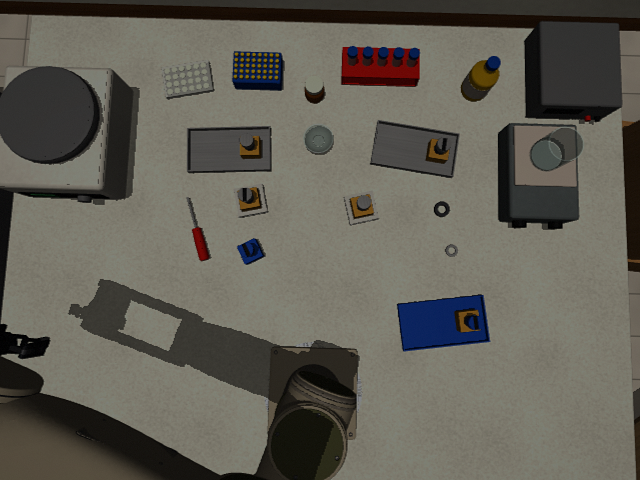

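View pics/scene0.png

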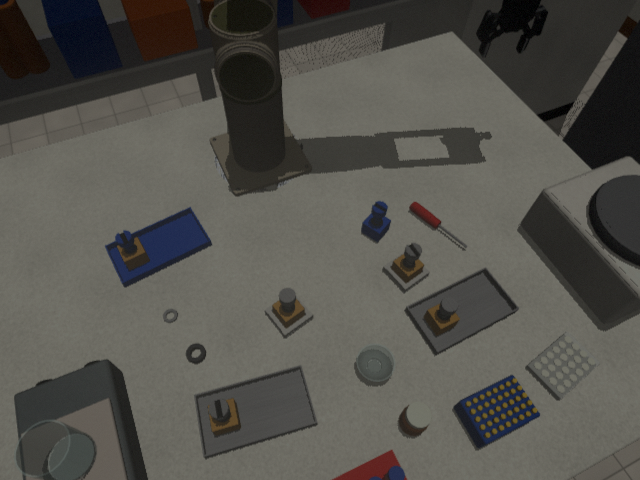

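```bash
python3 - <<'E'
import cv2,pickle
a=pickle.load(open("pics/top.pkl","rb"))["img"][:,:,::-1]
cv2.imwrite("pics/topz.png",cv2.resize(a[140:290,190:390],None,fx=4,fy=4,interpolation=cv2.INTER_CUBIC))
cv2.imwrite("pics/topz2.png",cv2.resize(a[100:400,350:500],None,fx=2,fy=2,interpolation=cv2.INTER_CUBIC))
a=pickle.load(open("pics/scene.pkl","rb"))["img"][:,:,::-1]
cv2.imwrite("pics/scenez.png",cv2.resize(a[150:350,240:480],None,fx=3,fy=3,interpolation=cv2.INTER_CUBIC))
E
```

```text
(no output)
```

View pics/topz.png

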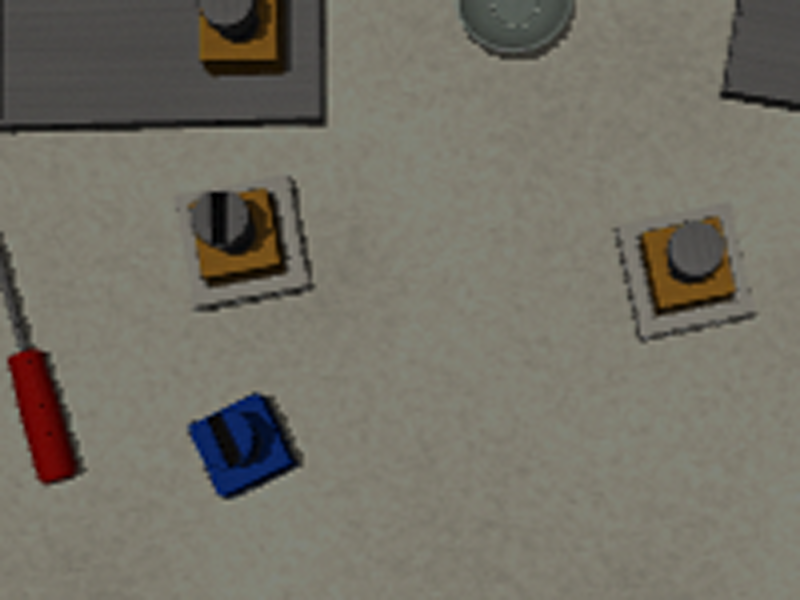

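View pics/topz2.png

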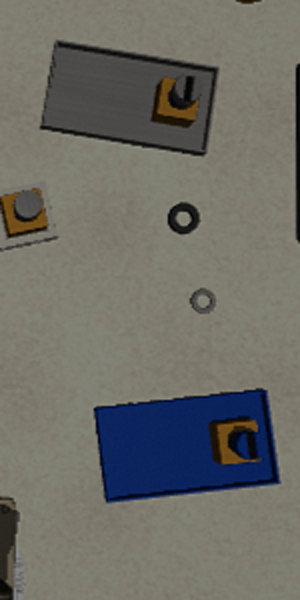

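View pics/scenez.png

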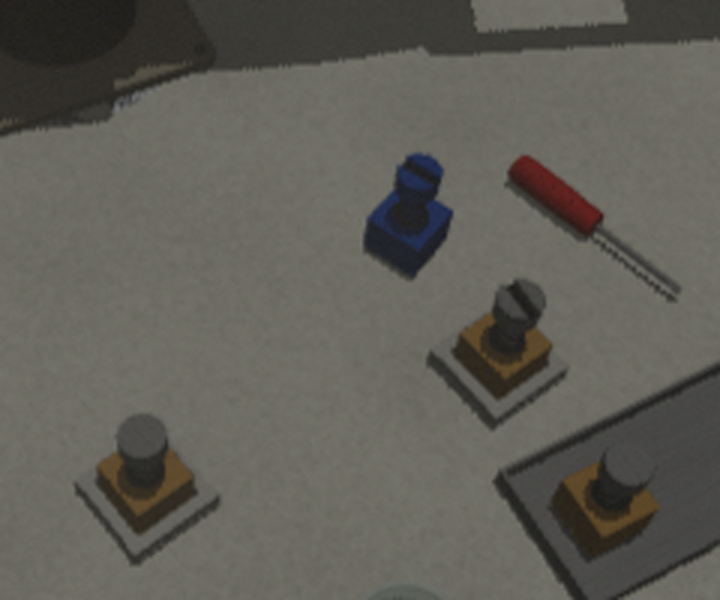

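The top view shows the job screw in its nest at about (246,196), with the slot near image-vertical. Its blue look-alike is at (251,250) and the plain screw in the other nest is at (362,207). The target is the grey tray at about (415,149), since the screw it holds has a slot. The left tray's screw is plain, and the blue tray at (443,323) is a decoy.

```bash
cat > h.py <<'E'
import numpy as np,pickle
from scipy.optimize import least_squares
def ray(p,uv):
    d=np.array([(uv[0]-p["cx"])/p["fx"],(uv[1]-p["cy"])/p["fy"],1.]); R=p["pose"][:3,:3]
    return p["pose"][:3,3],R@d
def atz(p,uv,z):
    o,d=ray(p,uv); return (o+d*(z-o[2])/d[2])
def proj(p,X):
    c=p["pose"][:3,:3].T@(np.asarray(X)-p["pose"][:3,3]); return np.array([p["fx"]*c[0]/c[2]+p["cx"],p["fy"]*c[1]/c[2]+p["cy"]])
E
python3 - <<'E'
from h import *
import cv2
t=pickle.load(open("pics/top.pkl","rb"));s=pickle.load(open("pics/scene.pkl","rb"))
# head top centre
ht=(190+221/4,140+221/4); hs=(240+520/3,150+301/3)
print("head top via top",atz(t,ht,.101),"scene",atz(s,hs,.101))
r=least_squares(lambda X:np.r_[proj(t,X)-ht,proj(s,X)-hs],[.4,.2,.1]);print("tri",r.x,r.fun)
# nut top outline corners (top img), z=.046 : 
nc=[(190+x/4,140+y/4) for x,y in [(271,188),(285,268),(204,281)]]
P=[atz(t,c,.046 )for c in nc];print("nut corners",np.round(P,4).tolist(),"centre",(P[0]+P[2])/2)
# slot direction
a=atz(t,(190+219/4,140+192/4),.101);b=atz(t,(190+219/4,140+248/4),.101);d=a-b;print("slot ang",np.arctan2(d[1],d[0]))
# tray corners z=.02
c=[(377.5,121),(458.5,133.5),(452.5,177.5),(371,164)]
P=np.array([atz(t,x,.02) for x in c]);print(np.round(P,4).tolist(),[np.linalg.norm(P[i]-P[i-1]) for i in range(4)])
cen=P.mean(0);y=(P[0]+P[3]-P[1]-P[2]);y/=np.linalg.norm(y);print("tray cen",cen,"y",y,"spot",cen+.045*y)
print("net spot", atz(t,(399.8,150.4),.003))
# scene corners
c=[(195,405),(302,369),(316,410),(206,454)]
P=np.array([atz(s,x,.02) for x in c]);cen=P.mean(0);y=P[1]+P[2]-P[0]-P[3];y/=np.linalg.norm(y)
print("scene cen",cen,y,"spot",cen+.045*y)
print("blue",atz(t,(247.9,247),.09),"rh",atz(t,(364,202),.1))
E
```

```text
head top via top [0.47423553 0.17533132 0.101     ] scene [0.47989264 0.17535027 0.101     ]
tri [0.47621009 0.17787928 0.09382212] [-0.52186263 -0.29927106 -0.52904787  0.04081101]
nut corners [[0.506, 0.1545, 0.046], [0.4554, 0.1435, 0.046], [0.4457, 0.1938, 0.046]] centre [0.47585308 0.17415427 0.046     ]
slot ang 0.04753455904608242
[[0.6951, -0.1463, 0.02], [0.6676, -0.3576, 0.02], [0.5505, -0.3419, 0.02], [0.5799, -0.1315, 0.02]] [np.float64(0.11610171696817592), np.float64(0.2130245260793178), np.float64(0.11813866184030994), np.float64(0.21249806161705484)]
tray cen [ 0.62327284 -0.24433994  0.02      ] y [0.13379592 0.99100891 0.        ] spot [ 0.62929365 -0.19974454  0.02      ]
net spot [ 0.6229653  -0.20805964  0.003     ]
scene cen [ 0.62917441 -0.24406936  0.02      ] [0.0701814  0.99753425 0.        ] spot [ 0.63233257 -0.19918032  0.02      ]
blue [0.35119492 0.1649901  0.09      ] rh [ 0.46630201 -0.10912054  0.1       ]
```

Request:
jog_arm([
  [[6, -7.5, 0], 0],
  [[12, -14.5, 0], 0],
  [[18, -21.5, 0], 0],
  [[24, -29, 0], 0],
  [[29, -36, -1], 0],
  [[32.8, -40.6, -2], 0],
  [[32.8, -40.6, -2], 0],
  [[32.8, -40.6, -2], 0],
  [[32.8, -40.6, -2], 0],
  [[32.8, -40.6, -2], 0],
], hand=1)

```text
time: 1.75
tcp_pos: [0.477, 0.1739, 0.2111]
tcp_rot: [[-0.968, 0.25, -0.0], [0.25, 0.968, -0.0], [0.0, -0.0, -1.0]]
wrist_force: [-0.0, 0.7, -0.7]
width: 0.0854
```

```bash
python3 - <<'E'
from plant import readout, vision, spotter
from h import *
import cv2
s=readout.get_state(); print(s["time"],s["tcp_pos"],s["q"])
p=vision.snapshot("wrist"); pickle.dump(p,open("pics/w1.pkl","wb"))
cv2.imwrite("pics/w1.png",p["img"][:,:,::-1]); print(np.round(p["pose"],3).tolist(),p["fx"])
for d in spotter.tip_of("lh_head",p): print(d["point"],d["score"],atz(p,d["point"],.091))
for d in spotter.tip_of("lh_nutc",p): print(d["point"],d["score"],atz(p,d["point"],.026))
E
```

```text
1.75 [0.47697624 0.17394384 0.21110534] [ 2.48711139e-01 -1.10732891e-01  1.76776360e+00 -5.06201774e-05
  1.48492676e+00 -1.06914172e+00]
[[0.25, 0.92, 0.301, 0.4], [0.968, -0.237, -0.079, 0.194], [-0.001, 0.312, -0.95, 0.354], [0.0, 0.0, 0.0, 1.0]] 391.12484765113055
[326.9, 228.0] 0.62 [0.47498427 0.1750905  0.091     ]
[327.4, 209.5] 0.77 [0.47764499 0.1750019  0.026     ]
[273.1, 47.9] 0.75 [0.34510689 0.16636072 0.026     ]
[327.2, 230.6] 0.15 [0.49598364 0.17011644 0.026     ]
```

View pics/w1.png

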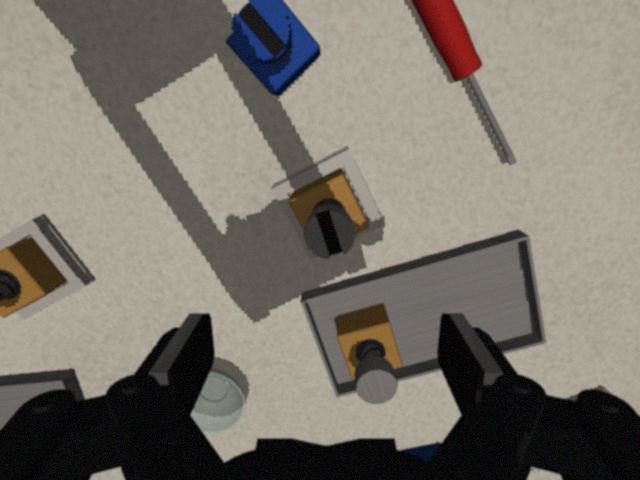

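The wrist view shows the slotted head at (328,228), which puts it at (0.475, 0.175), directly under the TCP. The other cameras agree, so I'm going down.

Request:
jog_arm([
  [[-0.1, 0, -5], 0],
  [[-0.1, 0, -9], 0],
  [[-0.1, 0, -12], 0],
  [[-0.1, 0, -13.5], 0],
  [[-0.1, 0, -14.3], 0],
  [[-0.1, 0, -14.3], 0],
  [[-0.1, 0, -14.3], 0],
])

```text
time: 2.78
tcp_pos: [0.4763, 0.1757, 0.0696]
tcp_rot: [[-0.969, 0.247, 0.002], [0.247, 0.969, 0.001], [-0.002, 0.001, -1.0]]
wrist_force: [-0.0, -0.5, -0.2]
width: 0.0852
```

Request:
jog_arm([
  [[0, 0, 0], 0],
  [[0, 0, 0], 0],
  [[0, 0, 0], 0],
  [[0, 0, 0], 0],
  [[0, 0, 0], 0],
  [[0, 0, 0], 0],
], hand=-1)

```text
time: 3.52
tcp_pos: [0.4757, 0.1756, 0.0687]
tcp_rot: [[-0.969, 0.247, 0.001], [0.247, 0.969, 0.0], [-0.001, 0.0, -1.0]]
wrist_force: [0.3, 0.6, 4.5]
width: 0.0323
```

```bash
python3 - <<'E'
from plant import readout, vision, spotter
from h import *
import cv2
s=readout.get_state(); print(s["time"],s["tcp_pos"],s["q"],s["wrist_force"],s["torque"],s["width"])
for n in ["wrist","scene"]:
    p=vision.snapshot(n); a=p["img"][:,:,::-1]
    if n=="scene": a=cv2.resize(a[130:350,300:520],None,fx=2.5,fy=2.5)
    cv2.imwrite(f"pics/g1{n}.png",a)
E
```

```text
3.525 [0.4756511  0.17555531 0.06867166] [ 2.52359374e-01  2.28457777e-02  1.91003202e+00  8.73384271e-05
  1.20792095e+00 -1.06873639e+00] [0.30418469 0.55984298 4.47569353] [0.03655248 0.00640771 0.01951903] 0.032279463306921295
```

View pics/g1wrist.png

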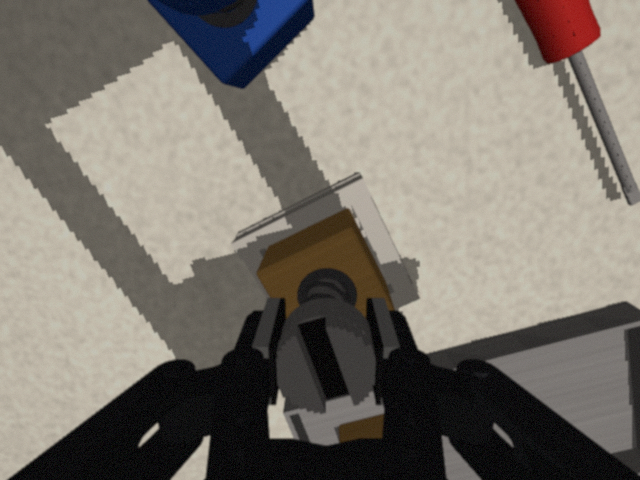

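View pics/g1scene.png

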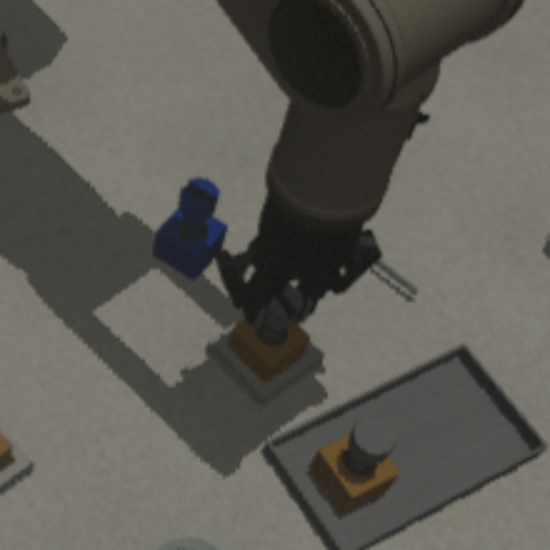

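The head is held on its diameter: width reads 32 mm and the slot lies clear of the pads. Now I'll turn it anticlockwise while following the thread down.

Request:
jog_arm([
  [[0, 0, -0.08], 0.14],
  [[0, 0, -0.16], 0.28],
  [[0, 0, -0.24], 0.42],
  [[0, 0, -0.32], 0.56],
  [[0, 0, -0.4], 0.7],
  [[0, 0, -0.48], 0.84],
  [[0, 0, -0.56], 0.98],
  [[0, 0, -0.64], 1.12],
  [[0, 0, -0.64], 1.12],
  [[0, 0, -0.64], 1.12],
])

```text
time: 4.88
tcp_pos: [0.4759, 0.1752, 0.0622]
tcp_rot: [[-0.647, -0.762, 0.001], [-0.762, 0.647, -0.0], [-0.001, -0.001, -1.0]]
wrist_force: [3.0, -2.3, 3.9]
width: 0.0325
```

```bash
python3 - <<'E'
from plant import readout, vision, spotter
from h import *
import cv2
s=readout.get_state(); print(s["time"],s["tcp_pos"],s["tcp_rot"][:,1],s["q"],s["wrist_force"],s["torque"],s["width"])
for n in ["wrist","scene"]:
    p=vision.snapshot(n); a=p["img"][:,:,::-1]
    if n=="scene": a=cv2.resize(a[130:350,300:520],None,fx=2.5,fy=2.5)
    cv2.imwrite(f"pics/g2{n}.png",a)
E
```

```text
4.875 [0.47588473 0.17518269 0.06217437] [-0.76240399  0.64710045 -0.00107581] [ 2.51977804e-01  3.18773667e-02  1.91396750e+00 -5.80170608e-04
  1.19464716e+00 -2.18562674e+00] [ 2.98784105 -2.2645306   3.85070644] [-0.69111328 -0.8919717  -0.00341742] 0.03250875147609943
```

View pics/g2wrist.png

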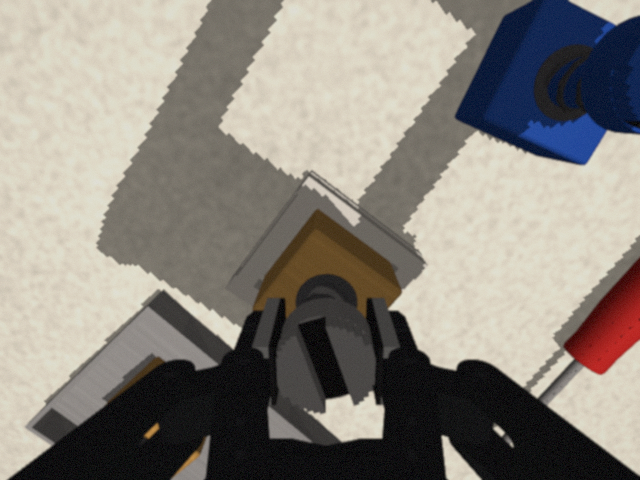

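View pics/g2scene.png

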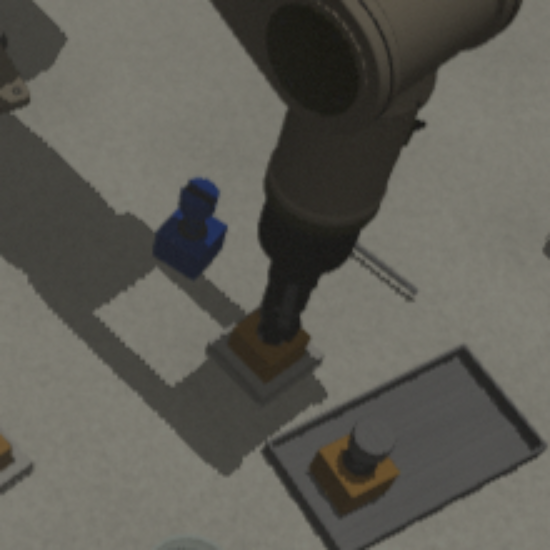

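The head turned 1.12 rad with the gripper, and the nut is still in its nest. Lifting now.

Request:
jog_arm([
  [[0, 0, 1], 0],
  [[0, 0, 3], 0],
  [[0, 0, 6], 0],
  [[0, 0, 9], 0],
  [[0, 0, 12], 0],
  [[0, 0, 14], 0],
  [[0, 0, 14], 0],
  [[0, 0, 14], 0],
])

```text
time: 5.98
tcp_pos: [0.474, 0.1754, 0.2002]
tcp_rot: [[-0.645, -0.764, -0.003], [-0.764, 0.645, -0.0], [0.002, 0.002, -1.0]]
wrist_force: [-0.8, 0.3, -5.4]
width: 0.0327
```

```bash
python3 - <<'E'
from plant import readout, vision, spotter
from h import *
import cv2
s=readout.get_state(); print(s["time"],s["tcp_pos"],s["wrist_force"],s["width"])
for n in ["scene","wrist"]:
    p=vision.snapshot(n); a=p["img"][:,:,::-1]
    if n=="scene": a=cv2.resize(a[130:350,300:520],None,fx=2.5,fy=2.5)
    cv2.imwrite(f"pics/g3{n}.png",a)
E
```

```text
5.975 [0.47404436 0.17536362 0.20020064] [-0.76901857  0.27301443 -5.44228157] 0.03265103836534708
```

View pics/g3scene.png

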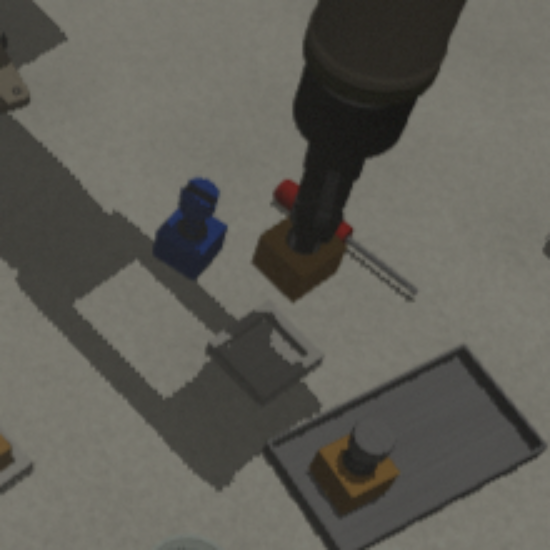

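View pics/g3wrist.png

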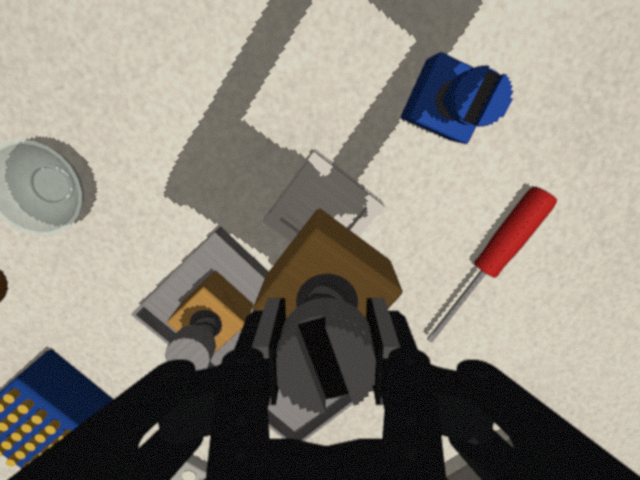

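Screw and nut are off the nest and hanging upright. Next I'll carry them to the tray.

Request:
jog_arm([
  [[1, -2.5, 0], -0.12],
  [[3, -7, 0], -0.24],
  [[5, -12, 0], -0.36],
  [[7, -17, 0], -0.48],
  [[9, -22, 0], -0.6],
  [[11, -27, 0], -0.72],
  [[13, -32, 0], -0.84],
  [[14.5, -35.5, 0], -0.96],
  [[15.4, -37.5, 0], -1.08],
  [[15.4, -37.5, 0], -1.08],
])

```text
time: 7.32
tcp_pos: [0.6287, -0.201, 0.1998]
tcp_rot: [[-0.977, 0.211, -0.003], [0.211, 0.977, 0.001], [0.003, 0.0, -1.0]]
wrist_force: [-0.1, 0.5, -4.3]
width: 0.0324
```

Request:
jog_arm([
  [[0, 0, 0], 0],
  [[0, 0, 0], 0],
  [[0, 0, 0], 0],
])

```text
time: 7.7
tcp_pos: [0.6292, -0.1988, 0.202]
tcp_rot: [[-0.978, 0.207, 0.0], [0.207, 0.978, 0.0], [0.0, 0.0, -1.0]]
wrist_force: [0.8, 0.2, -4.1]
width: 0.0328
```

```bash
python3 - <<'E'
from plant import readout, vision, spotter
from h import *
import cv2
s=readout.get_state(); print(s["time"],s["tcp_pos"],s["wrist_force"],s["width"],s["q"])
for n in ["scene","wrist"]:
    p=vision.snapshot(n); a=p["img"][:,:,::-1]
    if n=="scene": a=cv2.resize(a[230:470,150:370],None,fx=2.5,fy=2.5)
    cv2.imwrite(f"pics/g4{n}.png",a)
    pickle.dump(p,open(f"pics/g4{n}.pkl","wb"))
E
```

```text
7.7 [ 0.62922659 -0.19880653  0.20198322] [ 0.75470752  0.17889086 -4.1313985 ] 0.032788234054148144 [-3.83752968e-01  3.04803413e-01  1.34192596e+00  1.04016041e-04
  1.49488286e+00 -1.74614465e+00]
```

View pics/g4scene.png

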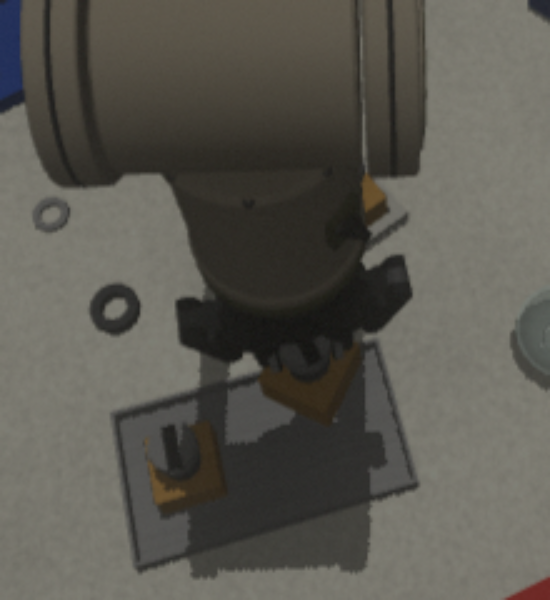

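View pics/g4wrist.png

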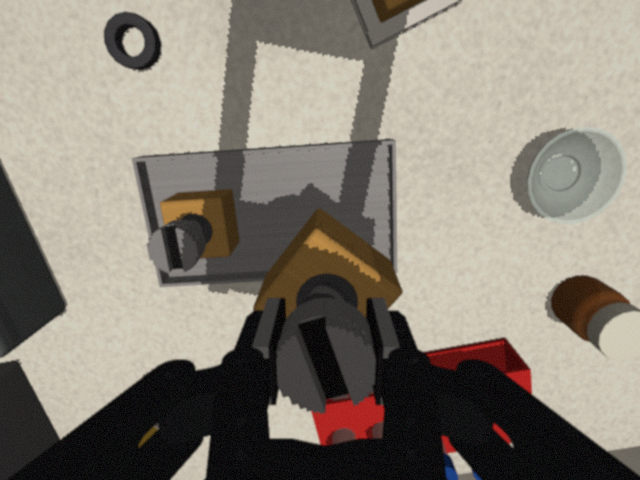

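```bash
python3 - <<'E'
from h import *
p=pickle.load(open("pics/g4wrist.pkl","rb"))
P=np.array([atz(p,c,.02) for c in [(137,157),(394,140),(162,286)]]);print(np.round(P,4).tolist())
y=P[1]-P[0];print(np.linalg.norm(y),np.linalg.norm(P[2]-P[0]));y/=np.linalg.norm(y)
cen=(P[1]+P[2])/2;print(cen,y,"spot",cen+.045*y)
E
```

```text
[[0.5539, -0.341, 0.02], [0.584, -0.1332, 0.02], [0.6682, -0.3597, 0.02]]
0.20999438918879074 0.11575110828285602
[ 0.62608831 -0.24645525  0.02      ] [0.14332012 0.98967638 0.        ] spot [ 0.63253772 -0.20191981  0.02      ]
```

The wrist view puts the spot at (0.632, -0.202), with the tray corners at (137,157), (394,140) and (162,286). That matches the earlier estimate, so I'll lower.

Request:
jog_arm([
  [[0.2, -0.4, -3], 0],
  [[0.2, -0.4, -6.5], 0],
  [[0.2, -0.4, -9.5], 0],
  [[0.2, -0.4, -11.5], 0],
  [[0.2, -0.4, -12.8], 0],
  [[0.2, -0.4, -13.5], 0],
  [[0.2, -0.4, -14], 0],
  [[0.2, -0.4, -14.2], 0],
  [[0.2, -0.4, -14.2], 0],
  [[0.2, -0.4, -14.2], 0],
])

```text
time: 9.05
tcp_pos: [0.6317, -0.2038, 0.0605]
tcp_rot: [[-0.978, 0.208, 0.001], [0.208, 0.978, -0.0], [-0.001, -0.0, -1.0]]
wrist_force: [0.1, 0.1, -4.4]
width: 0.0323
```

Request:
jog_arm([
  [[0, 0, -0.1], 0],
  [[0, 0, -0.1], 0],
  [[0, 0, -0.1], 0],
])

```text
time: 9.43
tcp_pos: [0.6317, -0.2037, 0.0595]
tcp_rot: [[-0.978, 0.208, 0.001], [0.208, 0.978, -0.0], [-0.001, -0.0, -1.0]]
wrist_force: [0.2, 0.9, -0.4]
width: 0.0324
```

The nut is on the tray floor: the hanging weight has gone from the wrist force. Releasing.

Request:
jog_arm([
  [[0, 0, -0.05], 0],
  [[0, 0, -0.05], 0],
  [[0, 0, -0.05], 0],
  [[0, 0, -0.05], 0],
  [[0, 0, -0.05], 0],
  [[0, 0, -0.05], 0],
], hand=1)

```text
time: 10.18
tcp_pos: [0.6313, -0.2036, 0.0584]
tcp_rot: [[-0.978, 0.208, -0.0], [0.208, 0.978, 0.0], [0.0, 0.0, -1.0]]
wrist_force: [0.1, -0.4, 0.4]
width: 0.0852
```

Request:
jog_arm([
  [[0, 0, 1], 0],
  [[0, 0, 3], 0],
  [[0, 0, 6], 0],
  [[0, 0, 9], 0],
  [[0, 0, 13], 0],
  [[-3, 1, 16], 0],
  [[-8, 3, 18], 0],
  [[-14, 5, 18], 0],
  [[-20, 8, 18], 0],
  [[-20, 8, 18], 0],
])

```text
time: 11.42
tcp_pos: [0.4282, -0.122, 0.2393]
tcp_rot: [[-0.978, 0.208, 0.001], [0.208, 0.978, -0.0], [-0.001, -0.0, -1.0]]
wrist_force: [0.6, 0.5, -0.1]
width: 0.0856
```

```bash
python3 - <<'E'
from plant import readout, vision, spotter
from h import *
import cv2
s=readout.get_state(); print(s["time"],s["tcp_pos"],s["wrist_force"],s["width"])
pp={}
for n in ["scene","top"]:
    p=vision.snapshot(n); a=p["img"][:,:,::-1]; pp[n]=p
    a=cv2.resize(a[330:480,170:370] if n=="scene" else a[90:240,330:530],None,fx=4,fy=4)
    cv2.imwrite(f"pics/g5{n}.png",a)
    for q in ["lh_head","lh_nutc"]:
        for d in spotter.tip_of(q,p): print(n,q,np.round(d["point"],1),round(d["score"],2),atz(p,d["point"],.0815 if q=="lh_head" else .023))
E
```

```text
11.425 [ 0.42819822 -0.12201269  0.2393126 ] [ 0.61121552  0.54977178 -0.06492337] 0.08560176157813086
scene lh_head [271.4 389.6] 0.87 [ 0.62497489 -0.20613489  0.0815    ]
scene lh_head [380.7 208.2] 0.49 [0.34152129 0.17525609 0.0815    ]
scene lh_nutc [278.1 398.9] 0.87 [ 0.63057818 -0.19868764  0.023     ]
scene lh_nutc [373.3 223.1] 0.7 [0.33782841 0.16611867 0.023     ]
top lh_nutc [251. 251.] 0.61 [0.34586198 0.16768831 0.023     ]
```

View pics/g5scene.png

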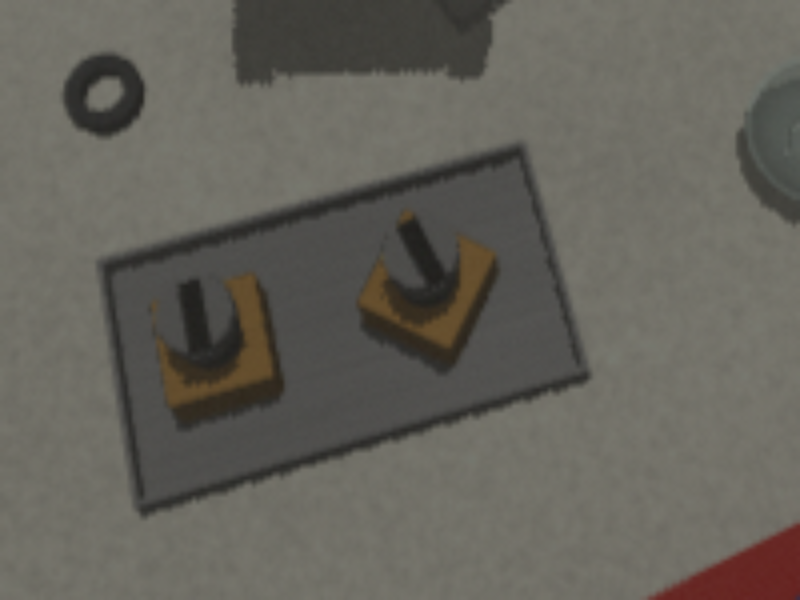

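View pics/g5top.png

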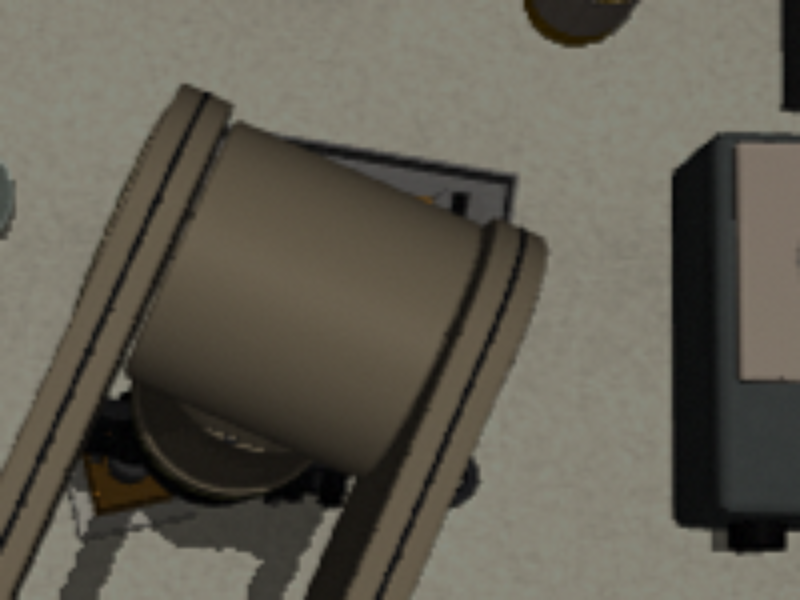

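```bash
python3 - <<'E'
from plant import vision
from h import *
p=vision.snapshot("scene")
f=lambda u,z:atz(p,(170+u[0]/4,330+u[1]/4),z)
def ang(a,b,z): d=f(a,z)-f(b,z); return np.arctan2(d[1],d[0])
s=ang((405,218),(438,282),.09)
n=[ang((495,258),(452,345),.043),ang((360,303),(452,345),.043)]
print(s,n,[(s-x+np.pi/4)%(np.pi/2)-np.pi/4 for x in n])
w=vision.snapshot("wrist"); import cv2; cv2.imwrite("pics/w6.png",w["img"][:,:,::-1])
E
```

```text
-3.051046417137423 [np.float64(2.2731272006202117), np.float64(-2.401673888324738)] [np.float64(-0.6117846373729456), np.float64(-0.6493725288126853)]
```

View pics/w6.png

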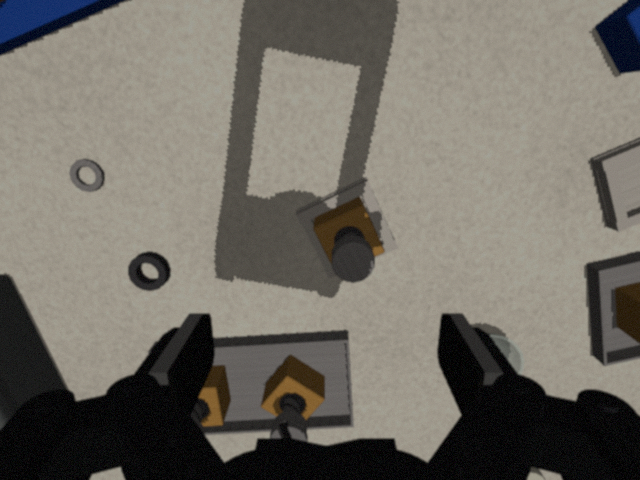

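The slot now sits 0.94 rad from the nut's sides (modulo a quarter turn). That agrees with -0.17 at the start plus the 1.12 turned. The plain screw is still in its nest and the gripper is clear of everything.

```bash
python3 -c "
from plant import job; print(job.finish_job())"
```

```text
the job is handed in; nothing more can be done
None
```

The slotted screw is turned down and standing upright in the tray that already held a slotted screw. I handed the job in at about 11.5 s; no verdict is reported.

- **Turn:** I gripped the head and turned it 1.12 rad anticlockwise, following the thread down about 6.5 mm, with the nut still in its nest. Afterwards the slot stood about 0.94 rad from the nut's sides. That is measured modulo a quarter turn and assumes the slot lines up with the nut at zero. It agrees with the start reading of about -0.17 plus the turn.
- **Placing:** In the last scene-camera picture the nut is flat on the free floor. The networks put the head and nut at about (0.625 to 0.631, -0.199 to -0.206) m. My estimate of the spot is about (0.63, -0.20) m, so it is well within the limits.
- **Robot:** The gripper was open and well clear, and the wrist force was near zero. The highest wrist force I read was about 6 N.
- **Left alone:** The plain-headed screw still stood in its nest, and I did not touch the blue look-alikes.

**Not confirmed from above:** in the last top-camera picture the arm hid the placed screw, so its final position rests on the scene camera, with the wrist camera agreeing roughly. The cameras differed from one another by 3 to 6 mm in the measurements, which is small against the tolerances.

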